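# Fetch the riveting anvil from behind the press punches

### The arm

A 6-joint arm with a two-finger parallel gripper is mounted at the origin on the work surface. World frame = base frame: x ahead of the robot, y to its left, z up, the work surface at z = 0. Lengths are in m, angles in degrees, forces in N, time in s.
With the tool pointing down it reaches from about 0.25 to 0.725 m from the base axis. Payload 9.7 kg.
Tool frame: the origin (TCP) lies at the very end of the fingers, on their centre line; the grasp point (between the pads) lies 19 mm behind it; z points along the fingers, y is the line along which they close (so a half turn about z gives the same grasp; the last joint's range is limited). The gripper opens to 85 mm and grips with 20 to 120 N. Pads are 22 mm wide; open, the fingers measure 114 mm over their backs; the gripper's body (76 mm by 85 mm) begins 54 mm behind the grasp point. The pads swing forward as they close: fully open they stand 13 mm farther back than shut.
Start: joints at [72.536, 4.979, 10.078, 95.1, 0, 90], TCP at [0.165, 0.525, 0.231] pointing down, gripper open.
Joint ranges: [-179.16, 179.16], [-48.56, 103.87], [-65.8, 70.77], [-126.05, 130.52], [-82.76, 87.17], [-180, 180]. Speed limits (degrees/s): [127.2, 127.2, 147.25, 180, 180, 180].

### API

Orientations are given as [roll, pitch, yaw] about the fixed x, y, z axes, in that order (R = Rz(yaw) Ry(pitch) Rx(roll)).
In Python, from workcell import bot gives the robot as it stands.
- The arm moves only by the tool step_arm, never from a script. Its argument "targets" is a list of rows, each a list of 3 entries, a list of its own where there are three numbers: the opening, from 0 (shut) to 1 (fully open), then the shift along the world's x, y, z in mm, then the turn, a rotation vector about the world's x, y, z in rad. In form: [[grip, [tx, ty, tz], [wx, wy, wz]], ...]. A call has 1 to 8 rows; each row is the pose to reach, as a shift and turn from the pose commanded when the call began; what a row does not reach only later rows make up. A row lasts 1/10 s, in which the tool goes at most 50 mm and 8.59 degrees, less where a joint would pass 70% of its speed; a pose out of reach is approached as far as the arm can. A call with a gripper value outside its range is refused whole. The fingers move at their own pace and stop on an object; "force" is the grip in N (left out, the last holds). Time passes only in rows, so rows that repeat a pose let the fingers close. It gives the time, the measured TCP pose, the force, the opening and the grip force at its end, in the units of the state.
- bot.get_obs(): the state, without advancing time (a new reading comes with each control period).
- bot.camera(name): name is "side" or "top" or "wrist"; returns (picture, depth): 480x640x3 uint8, red, green, blue; 480x640 float32, m along the optical axis (not along the pixel's ray), 0 where there is no reading.
- bot.camera_params(name): a dict with "K" (3x3 intrinsics, pixels), "R" (3x3) and "t" (3): a world point X has camera coordinates R X + t. Camera axes: x right, y down, z forward; pixel columns grow to the right and rows downward; lengths in m; the calibration is good to about 2 mm. A picture is of the moment at which its call begins: read the wrist's pose just before it. camera_params takes no time and is no camera call; for the wrist camera it gives the pose at the moment of the call.
- bot.job_done(): hands the job in; it is judged then, once.
The state is a dict: "time": time; "q": joint angles; "qd": joint speeds; "joint_efforts": joint torques, N m; "ee_pos": TCP position; "tcp_rot": TCP orientation; "wrist_force": force on the tool from outside, world axes, zero at the start; "torque": the same for the moment, N m; "opening": finger opening in m; "grasp_force": force on a finger pad.
Only numpy, scipy, OpenCV 4.12 (cv2) and the standard library are available. Lean on these libraries where they do the work, as an engineer would, in place of code of your own. Each camera call takes 0.05 s, during which the arm holds its last target. There are 200 camera calls.

### The job

The low riveting anvil in the tool store is hemmed in by three tall punches: first clear the three punches, standing upright, into the shallow side tray, then fetch the anvil and seat it flat in the round recess of the press's die plate. Finally put each punch back, upright and centred on its own pad: the round-footed one on the round pad, the square one on the square pad, the flat one on the oblong pad. Tip nothing over and leave the tin of rivets where it stands.

Things in the scene. Friction and masses are not known exactly. Their poses are not given: they have to be found in the camera images.
- round_punch: Bare steel round punch standing upright, loose, about 0.55 kg, 122 mm tall. Foot 40 mm diameter, 14 mm high; shank 26 mm diameter; grip head 32 mm diameter from 74 to 112 mm height; 16 mm diameter tip on top. It starts on the round pad. Origin: centre of its underside, z up.
- square_punch: Bare steel square punch standing upright, loose, about 0.6 kg, 120 mm tall. Foot 40 x 40 mm, 14 mm high; square shank 30 x 30 mm from 14 to 112 mm height, sides along its x and y; 16 mm diameter tip on top. It starts on the square pad. Origin: centre of its underside, z up.
- flat_punch: Bare steel flat (blade) punch standing upright, loose, about 0.55 kg, 118 mm tall. Foot 30 mm (its x) x 54 mm (its y), 14 mm high; blade 18 mm thick (x) x 44 mm wide (y) from 14 to 118 mm height. It starts on the oblong pad. Origin: centre of its underside, z up.
- anvil: Low round steel riveting anvil, loose, about 0.55 kg, 46 mm tall, on the store's plate behind (far side of) the three punches. Base disc 64 mm diameter, 12 mm high; neck 40 mm diameter from 14 to 42 mm height; small 14 mm diameter nub on top. Origin: centre of its underside, z up. The punches stand in an arc 78 mm from its centre and leave no room for a gripper.
- round_pad: Home of the round punch: fixed round white plastic pad, flat, 60 mm diameter, 4 mm thick, on the store's 6 mm thick dark steel plate. Origin: centre of its underside, z up, so the punch stands 4 mm above it.
- square_pad: Home of the square punch: fixed square white plastic pad, flat, 54 x 54 mm, 4 mm thick, on the store's plate. Origin: centre of its underside, z up; x points across the store away from the robot.
- oblong_pad: Home of the flat punch: fixed oblong white plastic pad, flat, 42 mm (its x) x 70 mm (its y), 4 mm thick, on the store's plate. Origin: centre of its underside, z up; x points across the store away from the robot. The three pads lie about 78 mm (neighbours) to 135 mm apart; any of them may be the middle one.
- side_tray: Shallow fixed aluminium tray, the side area, left or right of the store: 280 mm (its x) x 120 mm (its y) outside, rim 14 mm high, walls and floor 4 mm thick. Origin: centre of its underside, z up. Room for three punches in a row along its x, 80 mm apart.
- die_plate: Fixed steel die plate of the press, 130 x 130 x 26 mm, on the other side of the store from the tray, with a round recess in the centre of its top: 81 mm diameter, 10 mm deep, so its floor is 16 mm above the plate's underside. Origin: centre of its underside, z up.
- rivet_tin: Open grey steel tin of rivets, 90 mm (its x) x 140 mm (its y) x 45 mm high, loose, beyond the store. A bystander. Origin: centre of its underside, z up.

How it is judged (in metres and radians):
On the way, in this order (a step that is already met when the one before it is completed fails the run):
1. all three punches stand upright and released in the side tray, the anvil still in its place (x of round_punch in the frame of side_tray between -0.13 and 0.13 m and y of round_punch in the frame of side_tray between -0.05 and 0.05 m and z of each of round_punch, square_punch, flat_punch in the frame of side_tray below 0.012 m and angle between each of round_punch, square_punch, flat_punch's own z axis and vertical below 0.1 rad and contact force between each of round_punch, square_punch, flat_punch and the fingers below 0.3 N and x of square_punch in the frame of side_tray between -0.13 and 0.13 m and y of square_punch in the frame of side_tray between -0.05 and 0.05 m and x of flat_punch in the frame of side_tray between -0.13 and 0.13 m and y of flat_punch in the frame of side_tray between -0.05 and 0.05 m and distance of anvil from where it was at the start of the episode below 0.02 m), for 0.2 s.
2. the anvil is seated flat in the die plate's recess and released, the three punches still in the tray (horizontal distance between anvil and die_plate below 0.01 m and z of anvil in the frame of die_plate below 0.02 m and angle between anvil's own z axis and vertical below 0.06 rad and contact force between anvil and the fingers below 0.3 N and x of round_punch in the frame of side_tray between -0.13 and 0.13 m and y of round_punch in the frame of side_tray between -0.05 and 0.05 m and z of each of round_punch, square_punch, flat_punch in the frame of side_tray below 0.012 m and angle between each of round_punch, square_punch, flat_punch's own z axis and vertical below 0.1 rad and x of square_punch in the frame of side_tray between -0.13 and 0.13 m and y of square_punch in the frame of side_tray between -0.05 and 0.05 m and x of flat_punch in the frame of side_tray between -0.13 and 0.13 m and y of flat_punch in the frame of side_tray between -0.05 and 0.05 m), for 0.2 s.
At the end, for the whole second after the job is handed in: The anvil lies flat in the recess of the die plate (centre within 10 mm, on the recess floor), and each punch stands upright on its own pad (round on round, square on square, flat on oblong), its centre within 12 mm of the pad's; all are released and at rest (horizontal distance between anvil and die_plate below 0.01 m and z of anvil in the frame of die_plate below 0.02 m and angle between each of anvil, round_punch, square_punch, flat_punch's own z axis and vertical below 0.06 rad and contact force between each of anvil, round_punch, square_punch, flat_punch and the fingers below 0.3 N and linear speed of each of anvil, round_punch, square_punch, flat_punch below 0.01 m/s and horizontal distance between round_punch and round_pad below 0.012 m and z of round_punch in the frame of round_pad between 0.001 and 0.008 m and horizontal distance between square_punch and square_pad below 0.012 m and z of square_punch in the frame of square_pad between 0.001 and 0.008 m and horizontal distance between flat_punch and oblong_pad below 0.012 m and z of flat_punch in the frame of oblong_pad between 0.001 and 0.008 m); the robot touches nothing.
It fails at once if a punch or the anvil is tipped over (leans more than 0.5 rad) (angle between any of round_punch, square_punch, flat_punch, anvil's own z axis and vertical above 0.5 rad).
It fails at once if the tin of rivets is pushed more than 20 mm from its place (distance of rivet_tin from where it was at the start of the episode above 0.02 m).
It also fails if it takes over 144 s, if anything falls off the work surface, if the arm or the gripper's body presses on something with over 40 N, if the wrist force passes 120 N, or if a joint passes its speed limit or range.

## Working session

There is one attempt and no reset: what is moved stays moved. The work goes in short steps, Python scripts to look and compute and a tool call to move; the robot and the scene stay as the last step left them, time stands still between calls to the robot, and variables do not carry over. Pictures are saved under pics/ and viewed, at most 14 in all, crops included, and the job is handed in when it is done.

Besides the shell and the picture viewer there is one more tool, called after ">>>" in YAML: its name, and indented under it one key for each argument. step_arm: Moves the arm, as the interface text tells. Its arguments: {"type":"object","properties":{"targets":{"type":"array","items":{"type":"array"}},"force":{"type":"number"}},"required":["targets"]}

```bash
ls; mkdir -p pics
cat > h.py <<'E'
from workcell import bot
import numpy as np, cv2
def cloud(name):
    p=bot.camera_params(name); im,d=bot.camera(name)
    K,R,t=[np.array(p[k]) for k in 'KRt']
    v,u=np.mgrid[0:480,0:640]
    C=np.stack([(u-K[0,2])/K[0,0]*d,(v-K[1,2])/K[1,1]*d,d],-1)
    W=(C-t)@R
    W[d==0]=np.nan
    return im,d,W
E
python3 - <<'E'
from h import *
print(bot.get_obs())
for n in('top','side'):
    im,d,W=cloud(n); np.savez(f'/tmp/{n}.npz',im=im,W=W)
    cv2.imwrite(f'pics/{n}0.png',im[...,::-1])
    p=bot.camera_params(n); print(n,-np.array(p['R']).T@np.array(p['t']),p['K'])
E
```

```text
pics
{'time': 0.0, 'q': array([7.25371706e+01, 5.01071748e+00, 1.00324043e+01, 9.51004307e+01,
       1.69223249e-03, 8.99983027e+01]), 'qd': array([ 0.08781507,  0.1255265 ,  0.01465031, -0.05189433,  0.05052224,
       -0.03058075]), 'joint_efforts': array([-1.49419238e-04, -5.20390928e+01,  4.64798641e+01,  1.64635474e-02,
       -1.45087442e-04,  6.87947107e-06]), 'ee_pos': array([0.16496514, 0.52441663, 0.2305684 ]), 'tcp_rot': array([-1.79921256e+02, -1.69456358e-03,  1.62538866e+02]), 'wrist_force': array([ 0.13023224, -0.73173693,  0.16567656]), 'torque': array([0.01145777, 0.01707604, 0.03097374]), 'grasp_force': 0.0, 'opening': 0.08546824812852202}
top [0.48445982 0.00442616 1.11893088] [[621.51665897   0.         326.90217355]
 [  0.         621.51665897 238.15044096]
 [  0.           0.           1.        ]]
side [ 0.36520543 -0.67236672  0.92698942] [[569.97273244   0.         316.78682697]
 [  0.         569.97273244 229.50190246]
 [  0.           0.           1.        ]]
```

View pics/top0.png

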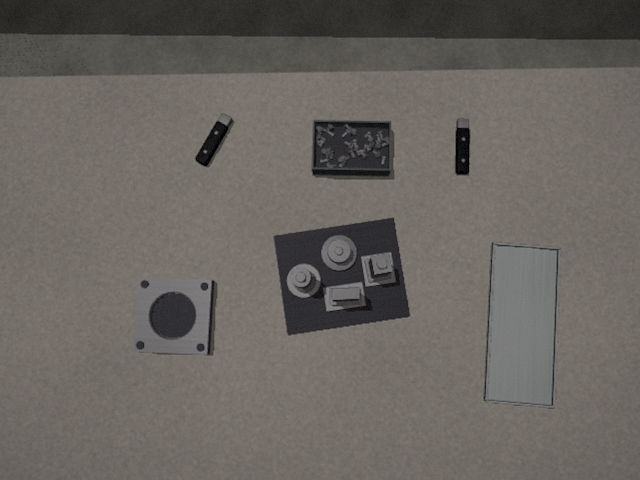

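View pics/side0.png

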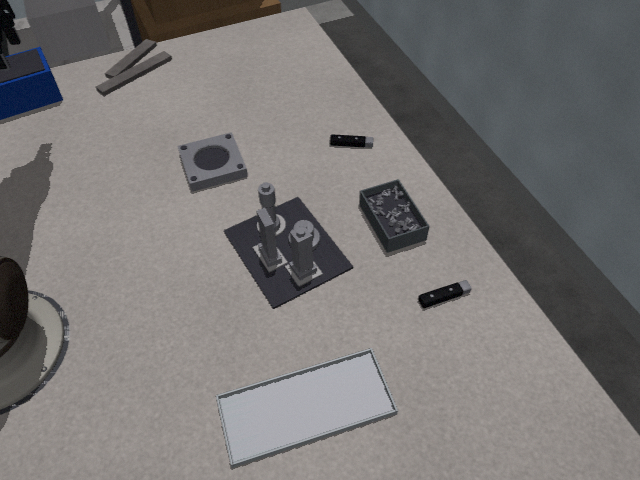

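The top view shows the store plate near (342,275): the flat punch is in the middle (345,293), the round one left (303,280), the square one right (380,265) and the anvil behind them (339,252). The die plate is at (173,316), the tray at (521,325) and the tin at (352,147). The side view agrees.

```bash
cat >> h.py <<'E'
def blobs(W,lo,hi,box,minn=15):
    x0,x1,y0,y1=box
    X=np.nan_to_num(W)
    m=(X[...,2]>lo)&(X[...,2]<hi)&(X[...,0]>x0)&(X[...,0]<x1)&(X[...,1]>y0)&(X[...,1]<y1)
    n,l,s,c=cv2.connectedComponentsWithStats(m.astype(np.uint8))
    out=[]
    for i in range(1,n):
        if s[i,4]>=minn:
            P=X[l==i]; r=cv2.minAreaRect((P[:,:2]*1000).astype(np.float32))
            out.append((c[i].round(0),s[i,4],np.median(P[:,2]).round(4),np.round(r[0],1),np.round(r[1],1),round(r[2],1),(P[:,:2].mean(0)*1000).round(1)))
    return out
E
python3 - <<'E'
from h import *
z=np.load('/tmp/top.npz');W=z['W']
X=W
print('tray',np.nanmedian(X[300:360,505:540].reshape(-1,3),0),'table',np.nanmedian(X[400:450,100:300,2]))
box=(0.2,0.8,-.5,.5)
for lo,hi in((.1,.2),(.118,.2),(.045,.06),(.03,.06),(.019,.03),(.009,.02)):
    print(lo,hi)
    for b in blobs(W,lo,hi,box): print(*b)
E
```

```text
tray [ 0.46596769 -0.31911986  0.00391832] table -0.0003931213172804711
0.1 0.2
[381. 264.] 375 0.1222 [573.5 -64.4] [30.2 30.1] 9.2 [572.7 -63.8]
[300. 278.] 317 0.1229 [553.2  65.4] [30.9 29.5] 44.7 [552.6  64.8]
[345. 294.] 321 0.1275 [526.1  -6.6] [18.  43.2] 1.8 [525.7  -6.3]
0.118 0.2
[381. 264.] 345 0.1225 [573.5 -64.5] [30.2 30. ] 9.2 [573.1 -64.3]
[300. 277.] 303 0.1231 [553.2  65.4] [30.9 29.5] 44.7 [552.9  65.2]
[345. 294.] 311 0.1276 [526.1  -6.6] [18. 43.] 1.8 [526.   -6.6]
0.045 0.06
[390. 148.] 20 0.0465 [786.3 -88.8] [ 2.1 23.6] 89.0 [785.7 -88.8]
[312. 167.] 15 0.046 [755.1  46.9] [ 7.1 11.2] 89.8 [753.7  48.1]
[338. 251.] 388 0.0484 [603.3   3.5] [38.2 38.4] 44.2 [603.5   3.7]
0.03 0.06
[351. 165.] 461 0.0425 [773.6 -19.7] [140.4  55.2] 88.8 [758.  -20.3]
[350. 148.] 48 0.0331 [789.  -17.6] [12.5 20.7] 83.7 [790.2 -18.8]
[367. 147.] 49 0.0326 [791.5 -48.9] [13.1 23.6] 44.1 [791.9 -50.4]
[377. 145.] 25 0.035 [794.3 -68.6] [8.9 8.1] 69.1 [794.3 -68.2]
[360. 153.] 38 0.0325 [782.8 -36.6] [25.6  8.8] 49.2 [781.9 -36.9]
[327. 152.] 75 0.0346 [783.6  21.5] [22.6 15.4] 56.
[... 1646 characters left out ...]
.4 280.5] 84.7 [ 473.4 -318.9]
[374. 275.] 193 0.0107 [572.8 -65.9] [54.1 56.4] 6.4 [563.2 -59.3]
[293. 269.] 29 0.0109 [575.7  84.4] [ 6.1 24.6] 36.7 [575.8  84.9]
[305. 283.] 252 0.0107 [552.9  65.7] [54.  63.1] 38.2 [550.4  64.4]
[211. 293.] 31 0.0144 [534.1 230.8] [ 2.2 42.6] 87.1 [533.3 230.4]
[355. 292.] 130 0.0109 [536.4 -22.2] [64.3 35.1] 51.0 [533.4 -26. ]
[327. 300.] 94 0.0106 [521.6  24.8] [41.8 14.3] 14.9 [519.9  24.8]
[172. 316.] 1551 0.0163 [495.2 298.6] [78.3 79.9] 65.9 [494.8 298.6]
[343. 307.] 59 0.011 [508.5  -5. ] [ 7.5 36.4] 8.1 [508.1  -3.8]
[210. 314.] 20 0.0147 [497. 232.] [ 1.5 24.7] 89.0 [497.6 231.9]
[209. 337.] 35 0.0145 [458.5 234. ] [ 1.9 45.6] 87.7 [457.4 233.9]
```

>>> step_arm:
  targets:
    - [1, [28, -40, 0], [0, 0, -0.138]]
    - [1, [56, -80, 0], [0, 0, -0.276]]
    - [1, [84, -120, 0], [0, 0, -0.414]]
    - [1, [112, -160, 0], [0, 0, -0.552]]
    - [1, [140, -200, 0], [0, 0, -0.69]]
    - [1, [168, -240, 0], [0, 0, -0.828]]
    - [1, [196, -280, 0], [0, 0, -0.966]]
    - [1, [224, -320, 0], [0, 0, -1.105]]
  force: 50

```text
time: 0.9
ee_pos: [0.3897, 0.2028, 0.2312]
tcp_rot: [180.0, -0.0, 98.9]
wrist_force: [0.8, 1.6, -0.5]
opening: 0.0856
grasp_force: 0.0
```

>>> step_arm:
  targets:
    - [1, [28, -40, 0], [0, 0, 0]]
    - [1, [56, -80, 0], [0, 0, 0]]
    - [1, [84, -120, 0], [0, 0, 0]]
    - [1, [112, -160, 0], [0, 0, 0]]
    - [1, [140, -200, 0], [0, 0, 0]]
    - [1, [165, -240, 0], [0, 0, 0]]
    - [1, [184, -269, 0], [0, 0, 0]]
    - [1, [184, -269, 0], [0, 0, 0]]

```text
time: 1.7
ee_pos: [0.5743, -0.0678, 0.2295]
tcp_rot: [-179.9, 0.0, 99.0]
wrist_force: [-0.5, 0.5, 0.1]
opening: 0.0851
grasp_force: 0.0
```

>>> step_arm:
  targets:
    - [1, [0, 0, -40], [0, 0, 0]]
    - [1, [0, 0, -80], [0, 0, 0]]
    - [1, [0, 0, -115], [0, 0, 0]]
    - [1, [0, 0, -135], [0, 0, 0]]
    - [1, [0, 0, -147], [0, 0, 0]]
    - [1, [0, 0, -147], [0, 0, 0]]

```text
time: 2.3
ee_pos: [0.5721, -0.0639, 0.0829]
tcp_rot: [-179.9, -0.0, 99.2]
wrist_force: [-0.1, 0.3, -0.5]
opening: 0.0852
grasp_force: 0.0
```

>>> step_arm:
  targets:
    - [0, [0, 0, 0], [0, 0, 0]]
    - [0, [0, 0, 0], [0, 0, 0]]
    - [0, [0, 0, 0], [0, 0, 0]]
    - [0, [0, 0, 0], [0, 0, 0]]
    - [0, [0, 0, 0], [0, 0, 0]]
    - [0, [0, 0, 0], [0, 0, 0]]
    - [0, [0, 0, 0], [0, 0, 0]]
    - [0, [0, 0, 0], [0, 0, 0]]

```text
time: 3.1
ee_pos: [0.5736, -0.0644, 0.0853]
tcp_rot: [179.9, 0.0, 99.2]
wrist_force: [-0.2, -0.8, 5.6]
opening: 0.0297
grasp_force: 51.4
```

>>> step_arm:
  targets:
    - [0, [0, 0, 10], [0, 0, 0]]
    - [0, [0, 0, 30], [0, 0, 0]]
    - [0, [0, 0, 50], [0, 0, 0]]
    - [0, [0, -10, 60], [0, 0, 0]]
    - [0, [-1, -30, 60], [0, 0, 0]]
    - [0, [-3, -55, 60], [0, 0, 0]]
    - [0, [-5, -85, 60], [0, 0, 0]]
    - [0, [-7, -115, 60], [0, 0, 0]]

```text
time: 3.9
ee_pos: [0.5654, -0.1808, 0.1435]
tcp_rot: [-179.9, -0.0, 99.2]
wrist_force: [0.9, 0.2, -6.7]
opening: 0.0292
grasp_force: 50.7
```

>>> step_arm:
  targets:
    - [0, [-2, -30, 0], [0, 0, 0]]
    - [0, [-4, -60, 0], [0, 0, 0]]
    - [0, [-6, -90, 0], [0, 0, 0]]
    - [0, [-8, -115, 0], [0, 0, 0]]
    - [0, [-9, -135, 0], [0, 0, 0]]
    - [0, [-10, -144, 0], [0, 0, 0]]
    - [0, [-10, -144, -20], [0, 0, 0]]
    - [0, [-10, -144, -40], [0, 0, 0]]

```text
time: 4.7
ee_pos: [0.5562, -0.3236, 0.104]
tcp_rot: [180.0, 0.0, 99.2]
wrist_force: [0.3, 0.7, -5.7]
opening: 0.0294
grasp_force: 50.7
```

>>> step_arm:
  targets:
    - [0, [0, 0, -10], [0, 0, 0]]
    - [0, [0, 0, -18], [0, 0, 0]]
    - [0, [0, 0, -22], [0, 0, 0]]
    - [0, [0, 0, -25], [0, 0, 0]]
    - [0, [0, 0, -25], [0, 0, 0]]
    - [0, [0, 0, -25], [0, 0, 0]]

```text
time: 5.3
ee_pos: [0.5563, -0.3234, 0.08]
tcp_rot: [180.0, 0.0, 99.2]
wrist_force: [0.3, 0.6, -6.0]
opening: 0.0295
grasp_force: 50.8
```

>>> step_arm:
  targets:
    - [0, [0, 0, -1], [0, 0, 0]]
    - [0, [0, 0, -1], [0, 0, 0]]
    - [1, [0, 0, -1], [0, 0, 0]]
    - [1, [0, 0, -1], [0, 0, 0]]
    - [1, [0, 0, -1], [0, 0, 0]]
    - [1, [0, 0, -1], [0, 0, 0]]
    - [1, [0, 0, -1], [0, 0, 0]]
    - [1, [0, 0, -1], [0, 0, 0]]

```text
time: 6.1
ee_pos: [0.5561, -0.3234, 0.0783]
tcp_rot: [180.0, 0.0, 99.2]
wrist_force: [-0.4, -1.1, -0.1]
opening: 0.0856
grasp_force: 0.0
```

>>> step_arm:
  targets:
    - [1, [0, 0, 25], [0, 0, 0]]
    - [1, [0, 0, 60], [0, 0, 0]]
    - [1, [0, 0, 100], [0, 0, 0]]
    - [1, [-4, 35, 122], [0, 0, -0.03]]
    - [1, [-8, 80, 122], [0, 0, -0.06]]
    - [1, [-12, 125, 122], [0, 0, -0.09]]
    - [1, [-16, 170, 122], [0, 0, -0.13]]
    - [1, [-20, 215, 122], [0, 0, -0.13]]

```text
time: 6.9
ee_pos: [0.5356, -0.1068, 0.2004]
tcp_rot: [180.0, 0.0, 91.7]
wrist_force: [-0.2, -0.6, -0.2]
opening: 0.0854
grasp_force: 0.0
```

>>> step_arm:
  targets:
    - [1, [-4, 45, 0], [0, 0, 0]]
    - [1, [-8, 82, 0], [0, 0, 0]]
    - [1, [-10, 102, 0], [0, 0, 0]]
    - [1, [-10, 102, 0], [0, 0, 0]]
    - [1, [-10, 102, 0], [0, 0, 0]]

```text
time: 7.4
ee_pos: [0.5261, -0.0063, 0.2004]
tcp_rot: [180.0, 0.0, 91.8]
wrist_force: [0.4, -0.8, -0.3]
opening: 0.0854
grasp_force: 0.0
```

Run:
```python
from h import *
im,d,W=cloud('top')
print(bot.get_obs()['ee_pos'])
for b in blobs(W,.1,.14,(0.3,.7,-.4,-.25)): print(*b)
im,d,W=cloud('wrist'); cv2.imwrite('pics/w1.png',im[...,::-1])
for b in blobs(W,.12,.14,(0.4,.7,-.15,.15)): print(*b)
for b in blobs(W,.118,.126,(0.4,.7,-.15,.15)): print(*b)
```

```text
[ 0.52613716 -0.00686049  0.20031664]
[541. 273.] 403 0.1161 [ 556.5 -323.1] [29.9 31.7] 9.7 [ 556. -321.]
[368. 138.] 2068 0.1216 [553.1  66.5] [30.9 31.3] 61.9 [552.7  66.7]
[320. 248.] 1756 0.1272 [526.   -4.8] [17.6 43.8] 1.5 [525.9  -3.7]
[367. 138.] 1524 0.1212 [553.2  66.5] [31.3 31.2] 65.0 [552.6  66.7]
[320. 216.] 80 0.1218 [525.3  16.8] [17.2  0.8] 2.9 [525.3  16.8]
```

View pics/w1.png

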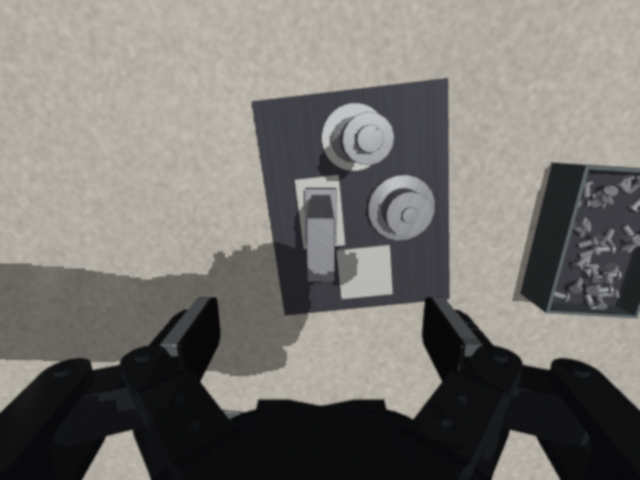

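The wrist view shows the flat punch at (320,248) between the open fingers, the round one at (367,138), the anvil at (402,208) and the empty square pad at (365,272). The square punch stands well in the tray.

>>> step_arm:
  targets:
    - [1, [0, 0, -35], [0, 0, 0]]
    - [1, [0, 0, -70], [0, 0, 0]]
    - [1, [0, 0, -98], [0, 0, 0]]
    - [1, [0, 0, -116], [0, 0, 0]]
    - [1, [0, 0, -116], [0, 0, 0]]
    - [0, [0, 0, -116], [0, 0, 0]]
    - [0, [0, 0, -116], [0, 0, 0]]
    - [0, [0, 0, -116], [0, 0, 0]]

```text
time: 8.3
ee_pos: [0.5268, -0.0066, 0.0856]
tcp_rot: [179.9, 0.0, 91.8]
wrist_force: [0.5, -0.1, -0.0]
opening: 0.0437
grasp_force: 0.0
```

>>> step_arm:
  targets:
    - [0, [0, 0, 0], [0, 0, 0]]
    - [0, [0, 0, 0], [0, 0, 0]]
    - [0, [0, 0, 0], [0, 0, 0]]
    - [0, [0, 0, 0], [0, 0, 0]]
    - [0, [0, 0, 0], [0, 0, 0]]
    - [0, [0, 0, 0], [0, 0, 0]]

```text
time: 8.9
ee_pos: [0.5262, -0.0064, 0.085]
tcp_rot: [180.0, 0.0, 91.8]
wrist_force: [-2.2, -0.5, 5.3]
opening: 0.0176
grasp_force: 49.8
```

>>> step_arm:
  targets:
    - [0, [0, 0, 10], [0, 0, 0]]
    - [0, [0, 0, 30], [0, 0, 0]]
    - [0, [0, 0, 50], [0, 0, 0]]
    - [0, [-2, -12, 60], [0, 0, 0]]
    - [0, [-5, -35, 60], [0, 0, 0]]
    - [0, [-10, -65, 60], [0, 0, 0]]
    - [0, [-15, -97, 60], [0, 0, 0]]
    - [0, [-20, -130, 60], [0, 0, 0]]

```text
time: 9.7
ee_pos: [0.5052, -0.1378, 0.1437]
tcp_rot: [-179.9, -0.0, 91.8]
wrist_force: [1.1, 0.6, -6.6]
opening: 0.0173
grasp_force: 49.6
```

>>> step_arm:
  targets:
    - [0, [-6, -35, 0], [0, 0, 0]]
    - [0, [-12, -70, 0], [0, 0, 0]]
    - [0, [-18, -105, 0], [0, 0, 0]]
    - [0, [-23, -140, 0], [0, 0, 0]]
    - [0, [-27, -165, 0], [0, 0, 0]]
    - [0, [-30, -182, 0], [0, 0, 0]]
    - [0, [-30, -182, -20], [0, 0, 0]]
    - [0, [-30, -182, -40], [0, 0, 0]]

```text
time: 10.5
ee_pos: [0.4758, -0.3192, 0.1037]
tcp_rot: [180.0, -0.0, 91.7]
wrist_force: [-0.6, 0.3, -6.5]
opening: 0.0177
grasp_force: 49.6
```

>>> step_arm:
  targets:
    - [0, [0, 0, -10], [0, 0, 0]]
    - [0, [0, 0, -18], [0, 0, 0]]
    - [0, [0, 0, -22], [0, 0, 0]]
    - [0, [0, 0, -25], [0, 0, 0]]
    - [0, [0, 0, -26], [0, 0, 0]]
    - [0, [0, 0, -26], [0, 0, 0]]
    - [0, [0, 0, -26], [0, 0, 0]]

```text
time: 11.2
ee_pos: [0.4764, -0.3185, 0.0791]
tcp_rot: [179.9, 0.0, 91.8]
wrist_force: [-1.1, 0.9, -2.5]
opening: 0.0174
grasp_force: 50.0
```

>>> step_arm:
  targets:
    - [1, [0, 0, 0], [0, 0, 0]]
    - [1, [0, 0, 0], [0, 0, 0]]
    - [1, [0, 0, 0], [0, 0, 0]]
    - [1, [0, 0, 0], [0, 0, 0]]
    - [1, [0, 0, 0], [0, 0, 0]]
    - [1, [0, 0, 0], [0, 0, 0]]

```text
time: 11.8
ee_pos: [0.4761, -0.3184, 0.0783]
tcp_rot: [180.0, 0.0, 91.8]
wrist_force: [0.0, 0.4, 0.7]
opening: 0.0853
grasp_force: 0.0
```

>>> step_arm:
  targets:
    - [1, [0, 0, 25], [0, 0, 0]]
    - [1, [0, 0, 60], [0, 0, 0]]
    - [1, [0, 0, 100], [0, 0, 0]]
    - [1, [6, 35, 122], [0, 0, 0]]
    - [1, [15, 80, 122], [0, 0, 0]]
    - [1, [24, 125, 122], [0, 0, 0]]
    - [1, [33, 170, 122], [0, 0, 0]]
    - [1, [42, 215, 122], [0, 0, 0]]

```text
time: 12.6
ee_pos: [0.5181, -0.1017, 0.2005]
tcp_rot: [180.0, 0.0, 91.8]
wrist_force: [-0.2, -0.3, 0.3]
opening: 0.085
grasp_force: 0.0
```

>>> step_arm:
  targets:
    - [1, [9, 45, 0], [0, 0, 0]]
    - [1, [18, 90, 0], [0, 0, 0]]
    - [1, [26, 130, 0], [0, 0, 0]]
    - [1, [32, 155, 0], [0, 0, 0]]
    - [1, [35, 169, 0], [0, 0, 0]]
    - [1, [35, 169, 0], [0, 0, 0]]
    - [1, [35, 169, -30], [0, 0, 0]]
    - [1, [35, 169, -60], [0, 0, 0]]

```text
time: 13.4
ee_pos: [0.5536, 0.0645, 0.1404]
tcp_rot: [179.9, 0.0, 91.7]
wrist_force: [0.8, 0.5, -0.6]
opening: 0.0855
grasp_force: 0.0
```

>>> step_arm:
  targets:
    - [1, [0, 0, -30], [0, 0, 0]]
    - [1, [0, 0, -48], [0, 0, 0]]
    - [1, [0, 0, -56], [0, 0, 0]]
    - [1, [0, 0, -56], [0, 0, 0]]
    - [0, [0, 0, -56], [0, 0, 0]]
    - [0, [0, 0, -56], [0, 0, 0]]
    - [0, [0, 0, -56], [0, 0, 0]]
    - [0, [0, 0, -56], [0, 0, 0]]

```text
time: 14.2
ee_pos: [0.5534, 0.0657, 0.0852]
tcp_rot: [179.9, -0.0, 91.8]
wrist_force: [-3.7, -0.3, 2.4]
opening: 0.0309
grasp_force: 49.3
```

>>> step_arm:
  targets:
    - [0, [0, 0, 0], [0, 0, 0]]
    - [0, [0, 0, 0], [0, 0, 0]]
    - [0, [0, 0, 0], [0, 0, 0]]
    - [0, [0, 0, 0], [0, 0, 0]]
    - [0, [0, 0, 0], [0, 0, 0]]

```text
time: 14.7
ee_pos: [0.5533, 0.0657, 0.0852]
tcp_rot: [179.9, -0.0, 91.8]
wrist_force: [-1.9, -0.8, 6.2]
opening: 0.0308
grasp_force: 49.6
```

>>> step_arm:
  targets:
    - [0, [0, 0, 10], [0, 0, 0]]
    - [0, [0, 0, 30], [0, 0, 0]]
    - [0, [0, 0, 50], [0, 0, 0]]
    - [0, [-5, -12, 60], [0, 0, 0]]
    - [0, [-15, -35, 60], [0, 0, 0]]
    - [0, [-27, -65, 60], [0, 0, 0]]
    - [0, [-40, -97, 60], [0, 0, 0]]
    - [0, [-54, -130, 60], [0, 0, 0]]

```text
time: 15.5
ee_pos: [0.4978, -0.0657, 0.1438]
tcp_rot: [-179.9, 0.0, 91.8]
wrist_force: [1.3, -0.5, -6.9]
opening: 0.0308
grasp_force: 50.6
```

>>> step_arm:
  targets:
    - [0, [-14, -35, 0], [0, 0, 0]]
    - [0, [-28, -70, 0], [0, 0, 0]]
    - [0, [-43, -105, 0], [0, 0, 0]]
    - [0, [-57, -140, 0], [0, 0, 0]]
    - [0, [-71, -175, 0], [0, 0, 0]]
    - [0, [-85, -210, 0], [0, 0, 0]]
    - [0, [-97, -234, 0], [0, 0, 0]]
    - [0, [-103, -249, 0], [0, 0, 0]]

```text
time: 16.3
ee_pos: [0.394, -0.3151, 0.1438]
tcp_rot: [-179.9, -0.0, 91.7]
wrist_force: [0.5, 1.1, -6.2]
opening: 0.0307
grasp_force: 50.7
```

>>> step_arm:
  targets:
    - [0, [0, 0, -20], [0, 0, 0]]
    - [0, [0, 0, -40], [0, 0, 0]]
    - [0, [0, 0, -54], [0, 0, 0]]
    - [0, [0, 0, -61], [0, 0, 0]]
    - [0, [0, 0, -64], [0, 0, 0]]
    - [0, [0, 0, -66], [0, 0, 0]]
    - [0, [0, 0, -66], [0, 0, 0]]
    - [0, [0, 0, -66], [0, 0, 0]]

```text
time: 17.1
ee_pos: [0.3964, -0.3136, 0.0792]
tcp_rot: [179.9, 0.1, 91.8]
wrist_force: [-1.1, 0.2, 0.0]
opening: 0.0307
grasp_force: 51.1
```

>>> step_arm:
  targets:
    - [1, [0, 0, 0], [0, 0, 0]]
    - [1, [0, 0, 0], [0, 0, 0]]
    - [1, [0, 0, 0], [0, 0, 0]]
    - [1, [0, 0, 0], [0, 0, 0]]
    - [1, [0, 0, 0], [0, 0, 0]]
    - [1, [0, 0, 0], [0, 0, 0]]

```text
time: 17.7
ee_pos: [0.3961, -0.3134, 0.0783]
tcp_rot: [180.0, 0.0, 91.8]
wrist_force: [0.8, 0.2, 0.3]
opening: 0.0852
grasp_force: 0.0
```

>>> step_arm:
  targets:
    - [1, [0, 0, 25], [0, 0, 0]]
    - [1, [0, 0, 60], [0, 0, 0]]
    - [1, [0, 0, 100], [0, 0, 0]]
    - [1, [14, 20, 122], [0, 0, 0]]
    - [1, [42, 60, 122], [0, 0, 0]]
    - [1, [70, 100, 122], [0, 0, 0]]
    - [1, [97, 140, 122], [0, 0, 0]]
    - [1, [110, 160, 122], [0, 0, 0]]

```text
time: 18.5
ee_pos: [0.5075, -0.1505, 0.2002]
tcp_rot: [180.0, -0.0, 91.9]
wrist_force: [0.6, 0.0, -0.3]
opening: 0.0854
grasp_force: 0.0
```

Run:
```python
from h import *
print(bot.get_obs()['ee_pos'])
im,d,W=cloud('top'); cv2.imwrite('pics/top2.png',im[...,::-1]); np.savez('/tmp/top2.npz',im=im,W=W)
for b in blobs(W,.1,.14,(0.3,.7,-.4,-.25)): print(*b)
for lo,hi in((.0085,.0135),(.045,.06),(.014,.06)):
  print(lo)
  for b in blobs(W,lo,hi,(0.45,.66,-.13,.13),40): print(*b)
```

```text
[ 0.50749866 -0.15052896  0.20017601]
0.0085
[377. 269.] 668 0.0105 [574.2 -68.8] [59.8 62.6] 8.0 [574.1 -65.6]
[303. 281.] 651 0.0105 [555.4  68.3] [60.8 61.3] 32.5 [555.   67.8]
[343. 297.] 674 0.0103 [525.1  -5.5] [47.8 74.8] 6.6 [525.9  -4. ]
0.045
[338. 251.] 384 0.0484 [603.3   4.3] [38.2 38.9] 89.4 [603.3   3.9]
0.014
[338. 253.] 986 0.0215 [603.6   3.8] [63.2 62. ] 44.2 [601.8   3.9]
```

View pics/top2.png

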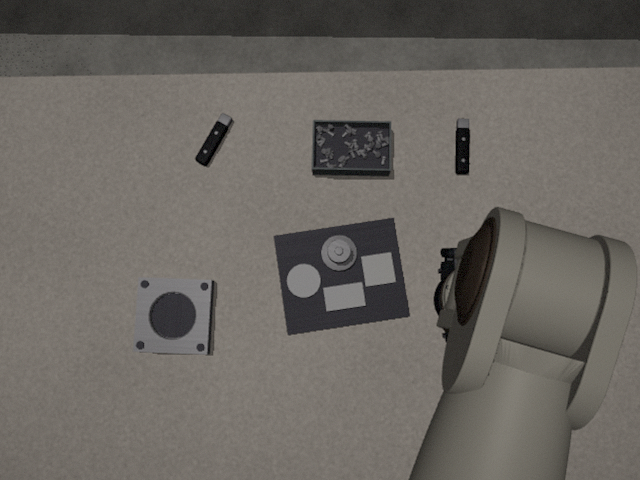

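Every pad is free now: round at (303,281), square at (377,269), oblong at (343,297). The anvil (338,252) hasn't moved and the recess is at (172,316).

Run:
```python
from h import *
z=np.load('/tmp/top2.npz');im=z['im'];p=bot.camera_params('top')
K,R,t=[np.array(p[k]) for k in 'KRt']
def ray(uv,zz):
    d=R.T@np.linalg.inv(K)@np.array([*uv,1.]); c=-R.T@t
    return ((c+d*(zz-c[2])/d[2])*1000).round(1)
g=cv2.cvtColor(im,cv2.COLOR_RGB2GRAY)
for (a,b,c,d) in((255,278,360,392),(262,300,286,322),(282,312,322,366)):
    m=np.zeros_like(g);m[a:b,c:d]=g[a:b,c:d]>130
    if d==322: m[:,321:]=0
    n,l,s,ce=cv2.connectedComponentsWithStats(m); i=1+np.argmax(s[1:,4])
    r=cv2.minAreaRect(cv2.findNonZero((l==i).astype(np.uint8)))
    print(s[i],'cen',ray(ce[i],.010),'rect',ray(r[0],.010),r[1:],)
m=np.zeros_like(g);m[285:345,145:200]=g[285:345,145:200]<90
n,l,s,ce=cv2.connectedComponentsWithStats(m); i=1+np.argmax(s[1:,4])
r=cv2.minAreaRect(cv2.findNonZero((l==i).astype(np.uint8)))
print('recess',s[i],ray(ce[i],.026),ray(ce[i],.016),ray(r[0],.026))
```

```text
[362 255  30  23 609] cen [579.5 -65.7  10. ] rect [579.7 -64.2  10. ] ((22.0, 29.0), 90.0)
[288 265  32  31 762] cen [555.8  66.7  10. ] rect [555.9  66.4  10. ] ((30.0, 31.0), 90.0)
[324 283  41  27 806] cen [526.7  -5.5  10. ] rect [526.7  -5.5  10. ] ((22.10272789001465, 37.6290283203125), 81.46923065185547)
recess [ 149  292   47   48 1769] [495.4 296.6  26. ] [495.5 299.3  16. ] [494.8 296.5  26. ]
```

>>> step_arm:
  targets:
    - [1, [20, 32, 0], [0, 0, 0]]
    - [1, [45, 72, 0], [0, 0, 0]]
    - [1, [70, 112, 0], [0, 0, 0]]
    - [1, [90, 145, 0], [0, 0, 0]]
    - [1, [97, 157, 0], [0, 0, 0]]
    - [1, [97, 157, -35], [0, 0, 0]]
    - [1, [97, 157, -75], [0, 0, 0]]
    - [1, [97, 157, -110], [0, 0, 0]]

```text
time: 19.35
ee_pos: [0.6026, 0.0032, 0.0886]
tcp_rot: [-180.0, 0.0, 91.8]
wrist_force: [0.4, -0.1, -0.3]
opening: 0.0855
grasp_force: 0.0
```

>>> step_arm:
  targets:
    - [1, [0, 0, -30], [0, 0, 0]]
    - [1, [0, 0, -50], [0, 0, 0]]
    - [1, [0, 0, -62], [0, 0, 0]]
    - [1, [0, 0, -69], [0, 0, 0]]
    - [1, [0, 0, -69], [0, 0, 0]]

```text
time: 19.85
ee_pos: [0.6029, 0.0034, 0.0211]
tcp_rot: [-180.0, 0.0, 91.8]
wrist_force: [0.3, 0.0, 0.2]
opening: 0.0854
grasp_force: 0.0
```

>>> step_arm:
  targets:
    - [0, [0, 0, 0], [0, 0, 0]]
    - [0, [0, 0, 0], [0, 0, 0]]
    - [0, [0, 0, 0], [0, 0, 0]]
    - [0, [0, 0, 0], [0, 0, 0]]
    - [0, [0, 0, 0], [0, 0, 0]]
    - [0, [0, 0, 0], [0, 0, 0]]

```text
time: 20.45
ee_pos: [0.6034, 0.0036, 0.0224]
tcp_rot: [179.9, 0.0, 91.8]
wrist_force: [-2.7, 0.7, 6.1]
opening: 0.038
grasp_force: 50.3
```

>>> step_arm:
  targets:
    - [0, [0, 0, 10], [0, 0, 0]]
    - [0, [0, 0, 30], [0, 0, 0]]
    - [0, [0, 0, 50], [0, 0, 0]]
    - [0, [-4, 10, 60], [0, 0, 0]]
    - [0, [-13, 35, 60], [0, 0, 0]]
    - [0, [-24, 65, 60], [0, 0, 0]]
    - [0, [-36, 97, 60], [0, 0, 0]]
    - [0, [-48, 130, 60], [0, 0, 0]]

```text
time: 21.25
ee_pos: [0.5537, 0.135, 0.0807]
tcp_rot: [-179.9, 0.0, 91.8]
wrist_force: [-0.1, 0.5, -7.2]
opening: 0.0376
grasp_force: 51.5
```

>>> step_arm:
  targets:
    - [0, [-12, 33, 0], [0, 0, 0]]
    - [0, [-24, 66, 0], [0, 0, 0]]
    - [0, [-36, 99, 0], [0, 0, 0]]
    - [0, [-47, 128, 0], [0, 0, 0]]
    - [0, [-55, 150, 0], [0, 0, 0]]
    - [0, [-60, 163, 0], [0, 0, 0]]
    - [0, [-60, 163, 0], [0, 0, 0]]
    - [0, [-60, 163, -15], [0, 0, 0]]

```text
time: 22.05
ee_pos: [0.4959, 0.2971, 0.0675]
tcp_rot: [179.8, -0.1, 91.8]
wrist_force: [0.9, -0.3, -5.7]
opening: 0.0378
grasp_force: 51.5
```

>>> step_arm:
  targets:
    - [0, [0, 0, -15], [0, 0, 0]]
    - [0, [0, 0, -25], [0, 0, 0]]
    - [0, [0, 0, -31], [0, 0, 0]]
    - [0, [0, 0, -34], [0, 0, 0]]
    - [0, [0, 0, -35], [0, 0, 0]]
    - [0, [0, 0, -35], [0, 0, 0]]
    - [0, [0, 0, -35], [0, 0, 0]]

```text
time: 22.75
ee_pos: [0.4951, 0.296, 0.0324]
tcp_rot: [180.0, 0.0, 91.7]
wrist_force: [-5.0, -3.7, 4.0]
opening: 0.038
grasp_force: 52.4
```

>>> step_arm:
  targets:
    - [1, [0, 0, 0], [0, 0, 0]]
    - [1, [0, 0, 0], [0, 0, 0]]
    - [1, [0, 0, 0], [0, 0, 0]]
    - [1, [0, 0, 0], [0, 0, 0]]
    - [1, [0, 0, 0], [0, 0, 0]]
    - [1, [0, 0, 0], [0, 0, 0]]

```text
time: 23.35
ee_pos: [0.4951, 0.2967, 0.0313]
tcp_rot: [180.0, -0.0, 91.8]
wrist_force: [0.1, 0.6, 0.1]
opening: 0.0855
grasp_force: 0.0
```

>>> step_arm:
  targets:
    - [1, [0, 0, 25], [0, 0, 0]]
    - [1, [0, 0, 60], [0, 0, 0]]
    - [1, [0, 0, 100], [0, 0, 0]]
    - [1, [-3, -20, 140], [0, 0, 0]]
    - [1, [-8, -50, 169], [0, 0, 0]]
    - [1, [-15, -90, 169], [0, 0, 0]]
    - [1, [-22, -130, 169], [0, 0, 0]]
    - [1, [-25, -150, 169], [0, 0, 0]]

```text
time: 24.15
ee_pos: [0.4695, 0.1445, 0.2009]
tcp_rot: [179.9, 0.0, 91.7]
wrist_force: [-0.0, 0.7, -0.6]
opening: 0.0854
grasp_force: 0.0
```

Run:
```python
from h import *
print(bot.get_obs()['ee_pos'])
im,d,W=cloud('top'); cv2.imwrite('pics/top3.png',im[...,::-1]); np.savez('/tmp/top2.npz',im=im,W=W)
for b in blobs(W,.1,.14,(0.3,.7,-.4,-.25)): print(*b)
for lo,hi in((.045,.08),(.0265,.04)):
  for b in blobs(W,lo,hi,(0.4,.6,.25,.35),40): print(*b)
p=bot.camera_params('top');K,R,t=[np.array(p[k]) for k in 'KRt']
def ray(uv,zz):
    d=R.T@np.linalg.inv(K)@np.array([*uv,1.]); c=-R.T@t
    return ((c+d*(zz-c[2])/d[2])*1000).round(1)
g=cv2.cvtColor(im,cv2.COLOR_RGB2GRAY)
m=np.zeros_like(g);m[240:320,278:400]=g[240:320,278:400]>120
n,l,s,ce=cv2.connectedComponentsWithStats(m)
for i in range(1,n):
  if s[i,4]>80: print(s[i],ray(ce[i],.010))
```

```text
[0.46951924 0.14447893 0.20089492]
[541. 273.] 399 0.1167 [ 556.5 -323.1] [30.  31.5] 10.6 [ 556. -321.]
[541. 324.] 365 0.1216 [ 476.5 -317.7] [44.6 17.5] 90.0 [ 476.5 -315.4]
[540. 374.] 378 0.1161 [ 397.3 -313.2] [31.5 30.6] 84.5 [ 397.5 -311. ]
[361 253  34  33 863] [574.4 -66.6  10. ]
[287 264  33  33 841] [555.4  67.   10. ]
[278 275   6  45 140] [516.9 109.3  10. ]
[324 283  41  28 885] [526.1  -5.2  10. ]
```

View pics/top3.png

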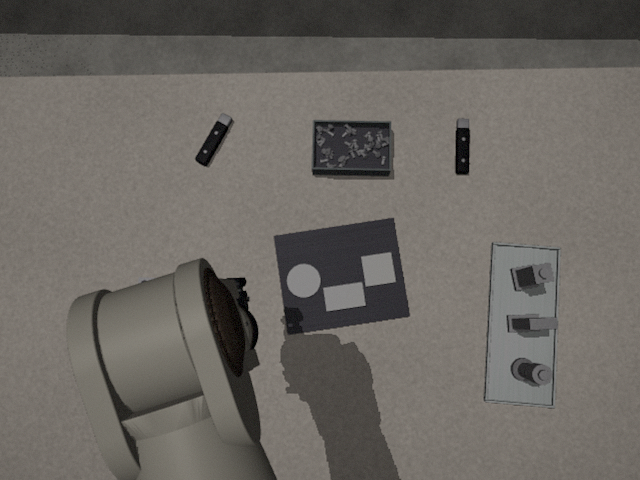

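The three punches stand in the tray at (532,276), (532,324) and (532,372). The arm hides the die plate, so I'll check the anvil after moving away.

>>> step_arm:
  targets:
    - [1, [-4, -30, 0], [0, 0, 0]]
    - [1, [-11, -75, 0], [0, 0, 0]]
    - [1, [-18, -120, 0], [0, 0, 0]]
    - [1, [-25, -165, 0], [0, 0, 0]]
    - [1, [-33, -210, 0], [0, 0, 0]]
    - [1, [-40, -255, 0], [0, 0, 0]]
    - [1, [-47, -300, 0], [0, 0, 0]]
    - [1, [-52, -330, 0], [0, 0, 0]]

```text
time: 25.0
ee_pos: [0.4175, -0.1856, 0.2004]
tcp_rot: [180.0, 0.0, 91.7]
wrist_force: [0.6, -0.4, -0.2]
opening: 0.0859
grasp_force: 0.0
```

Run:
```python
from h import *
im,d,W=cloud('top'); np.savez('/tmp/top4.npz',im=im,W=W)
for lo,hi in((.045,.08),(.0268,.04),(.022,.0275),(.01,.02)):
  for b in blobs(W,lo,hi,(0.4,.6,.22,.38),20): print(*b)
```

```text
[168. 315.] 460 0.0582 [495.5 295.6] [39.8 37.3] 89.6 [495.2 294.6]
[151. 285.] 122 0.0278 [548.5 329.8] [58.1 24.6] 89.3 [548.7 333.7]
[205. 283.] 35 0.0283 [549.8 240.2] [12.  21.6] 6.5 [551.  239.4]
[204. 290.] 26 0.0281 [539.1 239.1] [21.4  7.3] 45.6 [539.3 239.7]
[151. 297.] 24 0.0281 [528.3 335.9] [ 9.2 15.9] 41.9 [528.  334.6]
[202. 303.] 55 0.0277 [514.7 242.7] [21.5 23.4] 58.1 [515.9 243.7]
[175. 315.] 462 0.0293 [495.8 296.3] [61.3 62.4] 68.6 [495.3 290. ]
[142. 308.] 23 0.0276 [508.1 350.1] [ 9.3 15.9] 46.2 [508.3 350. ]
[146. 321.] 30 0.0278 [485.  340.1] [20.3 10.9] 46.6 [485.9 341.2]
[202. 327.] 46 0.0278 [473.5 245.2] [13.5 27.9] 33.3 [474.8 243.5]
[143. 327.] 23 0.0276 [475.7 346.1] [23.1  7.9] 66.9 [475.3 346.8]
[200. 339.] 43 0.0282 [456.3 245.2] [17.2 24. ] 5.2 [454.5 245.1]
[146. 336.] 40 0.0275 [458.8 340.6] [31.9  8.7] 89.6 [458.9 341.4]
[179. 341.] 24 0.0284 [450.9 283.4] [12.6 13.8] 86.2 [450.4 282.4]
[139. 346.] 62 0.028 [440.6 351.7] [27.1 18.3] 26.8 [443.3 352. ]
[187. 349.] 21 0.0277 [436.5 267.8] [13.9  8.8] 20.9 [436.2 267.7]
[199. 349.] 41 0.0282 [436.8 246.3] [16.8 11.4] 35.0 [437.5 246.8]
[172. 316.] 2984 0.0253 [495.  297.1] [131.7 130.1] 87.5 [494.3 297.5]
[187. 317.] 58 0.0262 [495.1 271.4] [14.7 44.3] 79.1 [491.7 269.9]
[172. 316.] 534 0.0165 [495.1 298.6] [78.8 79.3] 89.8 [494.7 299.3]
[208. 346.] 22 0.015 [442.2 234.7] [ 1.6 29.4] 88.2 [441.4 234.6]
```

Anvil seated: its neck top is at 58 mm and it is centred within about 2 mm. Now the round punch.

>>> step_arm:
  targets:
    - [1, [-5, -30, 0], [0, 0, 0]]
    - [1, [-12, -72, 0], [0, 0, 0]]
    - [1, [-19, -112, 0], [0, 0, 0]]
    - [1, [-22, -130, 0], [0, 0, 0]]
    - [1, [-22, -130, 0], [0, 0, 0]]
    - [1, [-22, -130, -35], [0, 0, 0]]
    - [1, [-22, -130, -70], [0, 0, 0]]
    - [1, [-22, -130, -100], [0, 0, 0]]

```text
time: 25.85
ee_pos: [0.3963, -0.3122, 0.0988]
tcp_rot: [-180.0, -0.0, 91.8]
wrist_force: [-1.1, 0.9, 0.7]
opening: 0.0853
grasp_force: 0.0
```

>>> step_arm:
  targets:
    - [1, [0, 0, -15], [0, 0, 0]]
    - [1, [0, 0, -22], [0, 0, 0]]
    - [1, [0, 0, -22], [0, 0, 0]]
    - [0, [0, 0, -22], [0, 0, 0]]
    - [0, [0, 0, -22], [0, 0, 0]]
    - [0, [0, 0, -22], [0, 0, 0]]
    - [0, [0, 0, -22], [0, 0, 0]]
    - [0, [0, 0, -22], [0, 0, 0]]

```text
time: 26.65
ee_pos: [0.3964, -0.3137, 0.0792]
tcp_rot: [179.9, 0.0, 91.8]
wrist_force: [0.6, 0.1, 4.4]
opening: 0.0306
grasp_force: 50.0
```

>>> step_arm:
  targets:
    - [0, [0, 0, 0], [0, 0, 0]]
    - [0, [0, 0, 0], [0, 0, 0]]
    - [0, [0, 0, 0], [0, 0, 0]]
    - [0, [0, 0, 0], [0, 0, 0]]

```text
time: 27.05
ee_pos: [0.3964, -0.3137, 0.0792]
tcp_rot: [179.9, 0.1, 91.8]
wrist_force: [-0.7, 1.4, 5.5]
opening: 0.0305
grasp_force: 50.0
```

>>> step_arm:
  targets:
    - [0, [0, 0, 10], [0, 0, 0]]
    - [0, [0, 0, 30], [0, 0, 0]]
    - [0, [0, 0, 50], [0, 0, 0]]
    - [0, [5, 12, 66], [0, 0, 0]]
    - [0, [15, 35, 66], [0, 0, 0]]
    - [0, [27, 65, 66], [0, 0, 0]]
    - [0, [41, 97, 66], [0, 0, 0]]
    - [0, [55, 130, 66], [0, 0, 0]]

```text
time: 27.85
ee_pos: [0.4509, -0.1822, 0.144]
tcp_rot: [-179.9, -0.0, 91.7]
wrist_force: [0.5, 0.2, -5.4]
opening: 0.0308
grasp_force: 50.5
```

>>> step_arm:
  targets:
    - [0, [14, 35, 0], [0, 0, 0]]
    - [0, [29, 70, 0], [0, 0, 0]]
    - [0, [44, 105, 0], [0, 0, 0]]
    - [0, [58, 140, 0], [0, 0, 0]]
    - [0, [73, 175, 0], [0, 0, 0]]
    - [0, [88, 210, 0], [0, 0, 0]]
    - [0, [98, 235, 0], [0, 0, 0]]
    - [0, [104, 250, 0], [0, 0, 0]]

```text
time: 28.65
ee_pos: [0.5551, 0.0686, 0.1436]
tcp_rot: [-179.9, -0.0, 91.9]
wrist_force: [0.2, -0.0, -5.8]
opening: 0.0306
grasp_force: 50.6
```

>>> step_arm:
  targets:
    - [0, [0, 0, 0], [0, 0, 0]]
    - [0, [0, 0, -20], [0, 0, 0]]
    - [0, [0, 0, -40], [0, 0, 0]]
    - [0, [0, 0, -52], [0, 0, 0]]
    - [0, [0, 0, -57], [0, 0, 0]]
    - [0, [0, 0, -60], [0, 0, 0]]
    - [0, [0, 0, -60], [0, 0, 0]]
    - [0, [0, 0, -60], [0, 0, 0]]

```text
time: 29.45
ee_pos: [0.5556, 0.0665, 0.0852]
tcp_rot: [179.9, -0.0, 91.8]
wrist_force: [-0.7, -0.5, -2.5]
opening: 0.0308
grasp_force: 51.1
```

>>> step_arm:
  targets:
    - [1, [0, 0, 0], [0, 0, 0]]
    - [1, [0, 0, 0], [0, 0, 0]]
    - [1, [0, 0, 0], [0, 0, 0]]
    - [1, [0, 0, 0], [0, 0, 0]]
    - [1, [0, 0, 0], [0, 0, 0]]
    - [1, [0, 0, 0], [0, 0, 0]]

```text
time: 30.05
ee_pos: [0.555, 0.0667, 0.0843]
tcp_rot: [-180.0, -0.0, 91.8]
wrist_force: [0.7, 0.6, 0.6]
opening: 0.0853
grasp_force: 0.0
```

>>> step_arm:
  targets:
    - [1, [0, 0, 25], [0, 0, 0]]
    - [1, [0, 0, 60], [0, 0, 0]]
    - [1, [0, 0, 100], [0, 0, 0]]
    - [1, [-7, -35, 116], [0, 0, 0]]
    - [1, [-16, -80, 116], [0, 0, 0]]
    - [1, [-25, -125, 116], [0, 0, 0]]
    - [1, [-35, -170, 116], [0, 0, 0]]
    - [1, [-44, -215, 116], [0, 0, 0]]

```text
time: 30.85
ee_pos: [0.5104, -0.15, 0.2005]
tcp_rot: [180.0, 0.0, 91.8]
wrist_force: [1.5, 0.5, -0.7]
opening: 0.0851
grasp_force: 0.0
```

>>> step_arm:
  targets:
    - [1, [-9, -45, 0], [0, 0, 0]]
    - [1, [-18, -90, 0], [0, 0, 0]]
    - [1, [-27, -132, 0], [0, 0, 0]]
    - [1, [-33, -158, 0], [0, 0, 0]]
    - [1, [-35, -170, 0], [0, 0, 0]]
    - [1, [-35, -170, 0], [0, 0, 0]]
    - [1, [-35, -170, -35], [0, 0, 0]]
    - [1, [-35, -170, -70], [0, 0, 0]]

```text
time: 31.65
ee_pos: [0.4771, -0.3174, 0.1305]
tcp_rot: [179.9, 0.1, 91.8]
wrist_force: [0.1, -0.3, -0.3]
opening: 0.0855
grasp_force: 0.0
```

>>> step_arm:
  targets:
    - [1, [0, 0, -30], [0, 0, 0]]
    - [1, [0, 0, -46], [0, 0, 0]]
    - [1, [0, 0, -52], [0, 0, 0]]
    - [1, [0, 0, -52], [0, 0, 0]]
    - [0, [0, 0, -52], [0, 0, 0]]
    - [0, [0, 0, -52], [0, 0, 0]]
    - [0, [0, 0, -52], [0, 0, 0]]
    - [0, [0, 0, -52], [0, 0, 0]]

```text
time: 32.45
ee_pos: [0.4763, -0.3185, 0.0789]
tcp_rot: [180.0, 0.0, 91.8]
wrist_force: [0.6, 0.1, -0.6]
opening: 0.0279
grasp_force: 0.0
```

>>> step_arm:
  targets:
    - [0, [0, 0, 0], [0, 0, 0]]
    - [0, [0, 0, 0], [0, 0, 0]]
    - [0, [0, 0, 0], [0, 0, 0]]
    - [0, [0, 0, 0], [0, 0, 0]]
    - [0, [0, 0, 0], [0, 0, 0]]

```text
time: 32.95
ee_pos: [0.4763, -0.3186, 0.0787]
tcp_rot: [180.0, 0.0, 91.8]
wrist_force: [0.5, 0.2, 5.1]
opening: 0.0174
grasp_force: 50.3
```

>>> step_arm:
  targets:
    - [0, [0, 0, 10], [0, 0, 0]]
    - [0, [0, 0, 30], [0, 0, 0]]
    - [0, [0, 0, 50], [0, 0, 0]]
    - [0, [2, 12, 66], [0, 0, 0.02]]
    - [0, [6, 35, 66], [0, 0, 0.04]]
    - [0, [11, 65, 66], [0, 0, 0.06]]
    - [0, [16, 97, 66], [0, 0, 0.08]]
    - [0, [21, 130, 66], [0, 0, 0.1]]

```text
time: 33.75
ee_pos: [0.4965, -0.1865, 0.1438]
tcp_rot: [-179.9, -0.1, 97.6]
wrist_force: [0.5, 0.2, -6.2]
opening: 0.0177
grasp_force: 49.5
```

>>> step_arm:
  targets:
    - [0, [6, 33, 0], [0, 0, 0]]
    - [0, [11, 66, 0], [0, 0, 0]]
    - [0, [16, 100, 0], [0, 0, 0]]
    - [0, [21, 132, 0], [0, 0, 0]]
    - [0, [26, 160, 0], [0, 0, 0]]
    - [0, [29, 177, 0], [0, 0, 0]]
    - [0, [29, 183, 0], [0, 0, 0]]
    - [0, [29, 183, 0], [0, 0, 0]]

```text
time: 34.55
ee_pos: [0.5255, -0.0045, 0.1439]
tcp_rot: [-179.9, -0.0, 97.6]
wrist_force: [-0.4, -0.3, -6.5]
opening: 0.0172
grasp_force: 49.5
```

>>> step_arm:
  targets:
    - [0, [0, 0, 0], [0, 0, 0]]
    - [0, [0, 0, -20], [0, 0, 0]]
    - [0, [0, 0, -40], [0, 0, 0]]
    - [0, [0, 0, -52], [0, 0, 0]]
    - [0, [0, 0, -57], [0, 0, 0]]
    - [0, [0, 0, -60], [0, 0, 0]]
    - [0, [0, 0, -60], [0, 0, 0]]
    - [0, [0, 0, -60], [0, 0, 0]]

```text
time: 35.35
ee_pos: [0.5265, -0.0054, 0.085]
tcp_rot: [179.9, 0.0, 97.5]
wrist_force: [0.7, -0.8, -6.8]
opening: 0.0174
grasp_force: 49.6
```

>>> step_arm:
  targets:
    - [1, [0, 0, 0], [0, 0, 0]]
    - [1, [0, 0, 0], [0, 0, 0]]
    - [1, [0, 0, 0], [0, 0, 0]]
    - [1, [0, 0, 0], [0, 0, 0]]
    - [1, [0, 0, 0], [0, 0, 0]]
    - [1, [0, 0, 0], [0, 0, 0]]

```text
time: 35.95
ee_pos: [0.5261, -0.0053, 0.0844]
tcp_rot: [180.0, 0.0, 97.5]
wrist_force: [0.2, -1.2, 0.6]
opening: 0.0853
grasp_force: 0.0
```

>>> step_arm:
  targets:
    - [1, [0, 0, 25], [0, 0, 0]]
    - [1, [0, 0, 60], [0, 0, 0]]
    - [1, [0, 0, 100], [0, 0, 0]]
    - [1, [3, -35, 116], [0, 0, 0.03]]
    - [1, [8, -80, 116], [0, 0, 0.03]]
    - [1, [12, -125, 116], [0, 0, 0.03]]
    - [1, [16, -170, 116], [0, 0, 0.03]]
    - [1, [20, -215, 116], [0, 0, 0.03]]

```text
time: 36.75
ee_pos: [0.546, -0.2222, 0.2004]
tcp_rot: [180.0, 0.0, 99.2]
wrist_force: [1.4, 0.0, -0.4]
opening: 0.085
grasp_force: 0.0
```

>>> step_arm:
  targets:
    - [1, [4, -45, 0], [0, 0, 0]]
    - [1, [8, -80, 0], [0, 0, 0]]
    - [1, [10, -103, 0], [0, 0, 0]]
    - [1, [10, -103, 0], [0, 0, 0]]
    - [1, [10, -103, -35], [0, 0, 0]]
    - [1, [10, -103, -75], [0, 0, 0]]
    - [1, [10, -103, -105], [0, 0, 0]]
    - [1, [10, -103, -122], [0, 0, 0]]

```text
time: 37.55
ee_pos: [0.555, -0.3217, 0.0752]
tcp_rot: [-179.8, -0.1, 99.3]
wrist_force: [-0.5, -0.4, -0.2]
opening: 0.0855
grasp_force: 0.0
```

>>> step_arm:
  targets:
    - [1, [0, 0, 0], [0, 0, 0]]
    - [0, [0, 0, 0], [0, 0, 0]]
    - [0, [0, 0, 0], [0, 0, 0]]
    - [0, [0, 0, 0], [0, 0, 0]]
    - [0, [0, 0, 0], [0, 0, 0]]
    - [0, [0, 0, 0], [0, 0, 0]]
    - [0, [0, 0, 0], [0, 0, 0]]
    - [0, [0, 0, 0], [0, 0, 0]]

```text
time: 38.35
ee_pos: [0.5565, -0.3237, 0.0796]
tcp_rot: [179.9, 0.1, 99.2]
wrist_force: [-0.1, -0.1, 6.2]
opening: 0.0293
grasp_force: 51.3
```

>>> step_arm:
  targets:
    - [0, [0, 0, 10], [0, 0, 0]]
    - [0, [0, 0, 30], [0, 0, 0]]
    - [0, [0, 0, 50], [0, 0, 0]]
    - [0, [1, 12, 66], [0, 0, 0]]
    - [0, [3, 35, 66], [0, 0, 0]]
    - [0, [5, 65, 66], [0, 0, 0]]
    - [0, [7, 95, 66], [0, 0, 0]]
    - [0, [9, 125, 66], [0, 0, 0]]

```text
time: 39.15
ee_pos: [0.5646, -0.1965, 0.144]
tcp_rot: [-179.9, -0.1, 99.2]
wrist_force: [0.8, -0.2, -5.9]
opening: 0.0295
grasp_force: 50.6
```

>>> step_arm:
  targets:
    - [0, [2, 28, 0], [0, 0, 0]]
    - [0, [4, 56, 0], [0, 0, 0]]
    - [0, [6, 84, 0], [0, 0, 0]]
    - [0, [8, 108, 0], [0, 0, 0]]
    - [0, [9, 125, 0], [0, 0, 0]]
    - [0, [9, 132, 0], [0, 0, 0]]
    - [0, [9, 132, 0], [0, 0, 0]]
    - [0, [9, 132, -20], [0, 0, 0]]

```text
time: 39.95
ee_pos: [0.5754, -0.0671, 0.1268]
tcp_rot: [179.8, 0.1, 99.2]
wrist_force: [0.6, 0.1, -7.3]
opening: 0.0297
grasp_force: 50.7
```

>>> step_arm:
  targets:
    - [0, [0, 0, -15], [0, 0, 0]]
    - [0, [0, 0, -28], [0, 0, 0]]
    - [0, [0, 0, -36], [0, 0, 0]]
    - [0, [0, 0, -39], [0, 0, 0]]
    - [0, [0, 0, -40], [0, 0, 0]]
    - [0, [0, 0, -40], [0, 0, 0]]
    - [0, [0, 0, -40], [0, 0, 0]]

```text
time: 40.65
ee_pos: [0.5739, -0.0667, 0.0855]
tcp_rot: [180.0, 0.0, 99.2]
wrist_force: [-5.6, -0.2, 2.0]
opening: 0.0294
grasp_force: 51.7
```

>>> step_arm:
  targets:
    - [1, [0, 0, 0], [0, 0, 0]]
    - [1, [0, 0, 0], [0, 0, 0]]
    - [1, [0, 0, 0], [0, 0, 0]]
    - [1, [0, 0, 0], [0, 0, 0]]
    - [1, [0, 0, 0], [0, 0, 0]]
    - [1, [0, 0, 0], [0, 0, 0]]

```text
time: 41.25
ee_pos: [0.5741, -0.0664, 0.0843]
tcp_rot: [180.0, 0.0, 99.2]
wrist_force: [-0.6, -0.3, 0.3]
opening: 0.0854
grasp_force: 0.0
```

>>> step_arm:
  targets:
    - [1, [0, 0, 25], [0, 0, 0]]
    - [1, [0, 0, 60], [0, 0, 0]]
    - [1, [0, 0, 100], [0, 0, 0]]
    - [1, [0, -30, 126], [0, 0, 0]]
    - [1, [0, -70, 126], [0, 0, 0]]
    - [1, [0, -110, 126], [0, 0, 0]]
    - [1, [0, -150, 126], [0, 0, 0]]
    - [1, [0, -150, 126], [0, 0, 0]]

```text
time: 42.05
ee_pos: [0.5736, -0.2204, 0.2096]
tcp_rot: [-180.0, 0.0, 99.0]
wrist_force: [-0.8, 0.1, 0.2]
opening: 0.0853
grasp_force: 0.0
```

Run:
```python
from h import *
im,d,W=cloud('top'); cv2.imwrite('pics/top5.png',im[...,::-1])
for b in blobs(W,.1,.14,(0.48,.64,-.12,.12)): print(*b)
for b in blobs(W,.045,.08,(0.4,.6,.22,.38)): print(*b)
```

```text
[382. 264.] 376 0.1224 [574.  -66.8] [30.3 30.2] 9.3 [573.3 -66.1]
[300. 276.] 324 0.1224 [555.5  66.1] [31.1 30. ] 46.9 [555.1  65.6]
[344. 294.] 324 0.1278 [526.7  -5.1] [18.2 43.7] 7.6 [526.3  -5.2]
[168. 315.] 464 0.0579 [495.5 295.9] [40.  37.3] 89.6 [495.2 294.6]
```

View pics/top5.png

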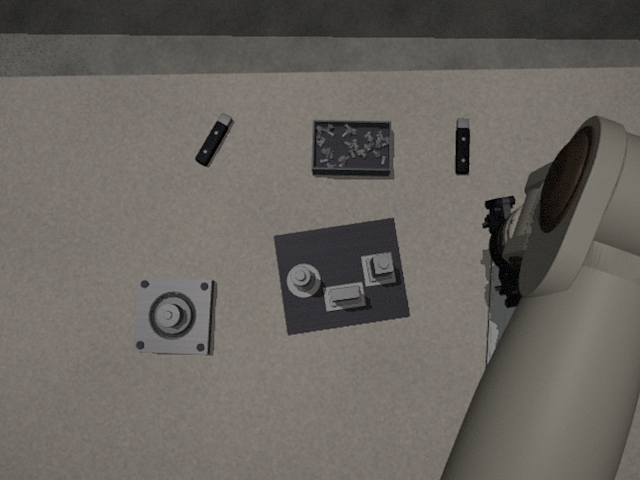

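The picture shows the round punch (303,280), the flat one (345,296) and the square one (380,267) upright on their own pads. The anvil sits in the recess (172,316), the tin hasn't moved and the arm is clear.

```bash
python3 -c "
from workcell import bot
print(bot.job_done())"
```

```text
the job is handed in; nothing more can be done
None
```

I handed the job in at about 42 s; no verdict came back. In the last top view the anvil is seated in the die plate about 2 mm off centre, and all three punches stand upright on their own pads, within about 2 mm of centre. The rivet tin is where it was.

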